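# Cycle the sprung block press and hold it at the depth marker

## Robot

A 6-joint arm with a two-finger parallel gripper is mounted at the origin on the work surface. World frame = base frame: x ahead of the robot, y to its left, z up, the work surface at z = 0. Lengths are in m, angles in rad, forces in N, time in s.
With the tool pointing down it reaches from about 0.225 to 0.725 m from the base axis. Payload 3.1 kg.
Tool frame: the origin (TCP) lies midway between the tips of the shut fingers; the grasp point (between the pads) lies 19 mm behind it (arm.grip_point_offset is the distance from the TCP to the grasp point, in m); z points along the fingers, y is the direction in which the jaws open and shut (so a half turn about z gives the same grasp; the last joint's range is limited). The gripper opens to 85 mm and grips with 20 to 120 N. Pads are 22 mm wide; open, the fingers measure 114 mm over their backs; the gripper's body (76 mm by 85 mm) begins 54 mm behind the grasp point. The pads swing forward as they close: fully open they stand 13 mm farther back than shut.
Start: joints at [-1.3, 0.048, 0.099, 1.622, 0, 1.443], TCP at [0.204, -0.484, 0.231] pointing down, gripper open.
Joint ranges: [-2.91, 2.91], [-0.99, 1.94], [-1.21, 1.42], [-2.12, 2.29], [-1.49, 1.47], [-3.14, 3.14]. Speed limits (rad/s): [2.79, 2.79, 3.14, 3.14, 3.14, 3.14].

## Interface

Orientations are given as a rotation vector (axis times angle).
In Python, from cell import arm gives the robot as it stands.
- The arm moves only by the tool send_rows, never from a script. Its argument "rows" is a list of rows, each a list of 3 entries, a list of its own where there are three numbers: the shift along the world's x, y, z each as a share of 0.02 m, from -1 to 1, then the turn, a rotation vector about the world's x, y, z each as a share of 5 degrees, from -1 to 1, then the finger opening in mm, from 0 to 85.4. A call has 1 to 5 rows; each row shifts and turns the commanded pose from where the row before left it; what a row does not reach is not made up. A row lasts 1/10 s, in which the tool goes at most 50 mm and 8.59 degrees, less where a joint would pass 70% of its speed; a pose out of reach is approached as far as the arm can. A call with a number of a shift or a turn outside -1 to 1 is refused whole. A call with a gripper value outside its range is refused whole. The fingers move at their own pace and stop on an object; "force" is the grip in N (left out, the last holds). Time passes only in rows, so rows that do not move let the fingers close. It gives the time, the measured TCP pose, the force and the opening at its end, in the units of the state.
- arm.read_state(): the state, without advancing time (a new reading comes with each control period).
- arm.read_camera(name): name is "side" or "top"; returns a dict with "pixels" (420x560x3 uint8, blue, green, red), "fx", "fy", "cx", "cy" (pixels), "k1" (the pictures are not rectified: a ray, as slopes to the right and down, at radius r is drawn at 1 + k1 r^2 times it, then the intrinsics apply), "rvec" (rotation vector, rad) and "tvec" (3), from world to camera coordinates, as OpenCV has them. Camera axes: x right, y down, z forward; pixel columns grow to the right and rows downward; lengths in m; the calibration is good to about 2 mm. A picture is of the moment at which its call begins. There is no depth.
- arm.close_job(): hands the job in, once; it reports no verdict.
The state is a dict: "clock": time; "joints": joint angles; "joint_vel": joint speeds; "joint_torque": joint torques, N m; "position": TCP position; "eef_rot": TCP orientation; "ft_force": force on the tool from outside, world axes, zero at the start; "moment": the same for the moment, N m; "grip_width": opening from 0.0 (shut) to 1.0 (fully open).
Only numpy, scipy, OpenCV 4.12 (cv2) and the standard library are available. Lean on these libraries where they do the work, as an engineer would, in place of code of your own. Each camera call takes 0.05 s, during which the arm holds its last target. There are 200 camera calls.

## Task

Cycle the empty, spring-loaded block press by its red handle: bring the handle all the way down until the presser is fully home, then ease it back up slowly over a few seconds, never letting it spring up, until the red pointer stands on the yellow marker of the side gauge. Hold it steady there for the colleague who locks the depth stop: the job finishes with the robot still holding the handle, pointer on the marker. Leave the marker and the other things on the bench where they are.

Things in the scene. Friction and masses are not known exactly. Their poses are not given: they have to be found in the camera images.
- block_press: Stainless block press, fixed to the bench: a 3 x 5 cell mould, 160 x 260 mm and 70 mm high, on a 270 x 330 mm base plate. Origin: centre of the base plate's underside on the bench; z up; its -x side (handle side) looks roughly towards the robot. The hinge line of the presser runs along its y axis at x = +110 mm, z = 85 mm. The gauge stands at its +y side.
- presser (a joint): Angle of the presser, the steel plate with 15 square feet hinged at the press's far side, in rad: 0 = raised at rest (presser slopes up 0.8 rad towards the handle), 0.8 = fully home (presser level, feet in the cells, against a hard stop). It is (0.8 minus its slope). A spring always drives it back to 0: at the handle about 3.5 N at rest rising to about 10 N fully home (the presser's mass varies a little); it snaps up if let go.
- handle (a point): Red handle bar at the presser's front edge, round, 16 mm in diameter, 150 mm long, along the press's y axis. The point: middle of the bar, 250 mm from the hinge line; at rest about 264 mm above the bench, at home 85 mm above it and 140 mm in front of the press's origin. It moves on an arc of 250 mm radius about the hinge line. Between two steel side rods, 130 mm apart inside; 53 mm free between bar and presser plate, nothing below it but the bench or the thin base plate.
- pointer (a point): Reference point of the red pointer, a 6 mm thick pin sticking out of the presser's +y edge; on the presser at 170 mm from the hinge line and 162 mm to the press's +y side. It moves with the presser.
- gauge_marker (a joint): Setting of the yellow marker in rad, on the same scale as the presser angle: the pointer stands on the marker when the two values are equal. Differs from day to day (0.28 to 0.56). Stiff; not to be moved.
- marker (a point): Reference point of the yellow marker, a block 16 mm tall along the gauge's arc and 26 mm wide, sitting on the white curved gauge rail at the press's +y side; the point lies 170 mm from the hinge line, just at the marker's outer face, halfway along its 16 mm. The point pointer coincides with it when the pointer is exactly on the marker.
- seedling_pot: Terracotta pot with a seedling, 74 mm wide, about 105 mm high with leaves, origin under its foot; on the bench beside the press, to be left alone.
- feed_bottle: Green bottle, 60 mm wide, 160 mm high, origin under its foot; on the bench beside the press, to be left alone.
- seed_jar: Amber jar, 56 mm wide, 80 mm high, origin under its foot; on the bench beside the press, to be left alone.
- empty_pot: Empty grey plastic plant pot, 70 mm wide, 65 mm high, origin under its foot; on the bench beside the press, to be left alone.
- spare_foot: Loose steel cube, 45 mm, a spare presser foot, origin under its centre; on the bench beside the press, to be left alone.
- trowel: Hand trowel with wooden handle, 265 mm long along its x axis, 60 mm wide, lying flat, origin near its middle; on the bench beside the press, to be left alone.

How it is judged:
By the outcome, as a careful person would: the job done as asked, in the order asked, and still so for the second after the job is handed in, while the arm keeps its last pose, push and grip.
It also fails if it takes over 45 s, if anything falls off the work surface, if the arm or the gripper's body presses on something with over 40 N, if the wrist force passes 120 N, or if a joint passes its speed limit or range.

## Working session

There is one attempt and no reset: what is moved stays moved. The work goes in short steps, Python scripts to look and compute and a tool call to move; the robot and the scene stay as the last step left them, time stands still between calls to the robot, and variables do not carry over. Pictures are saved under pics/ and viewed, about 8 in all and at most 12, crops included, and the job is handed in when it is done.

Besides the shell and the picture viewer there is one more tool, called by a JSON object that holds its "op" and its "data". send_rows: Moves the arm, as the interface text tells. Its arguments: {"type":"object","properties":{"rows":{"type":"array","items":{"type":"array"}},"force":{"type":"number"}},"required":["rows"]}

```bash
ls; mkdir -p pics
python3 - <<'E'
from cell import arm
import cv2
for n in("side","top"):
    c=arm.read_camera(n); cv2.imwrite(f"pics/{n}0.png",c["pixels"])
    print(n,{k:v for k,v in c.items() if k!="pixels"})
print(arm.read_state(), arm.grip_point_offset)
E
```

```text
pics
side {'fx': 415.06638369517066, 'fy': 415.06638369517066, 'cx': 279.70926651469773, 'cy': 208.64246683016717, 'k1': -2.6904434385167632e-05, 'rvec': array([ 2.38097444, -0.16775767,  0.04269005]), 'tvec': array([-0.54459174,  0.20308305,  0.99364477])}
top {'fx': 452.6796446972741, 'fy': 452.6796446972741, 'cx': 274.36782160481044, 'cy': 208.76826307287334, 'k1': -0.055313797592967104, 'rvec': array([ 2.15789672, -2.18497152,  0.07244844]), 'tvec': array([0.03541572, 0.56018605, 1.28279224])}
{'clock': 0.1, 'joints': array([-1.29979500e+00,  4.86861801e-02,  9.77294288e-02,  1.62199522e+00,
       -1.20210682e-05,  1.44297710e+00]), 'joint_vel': array([-0.00108389, -0.00246855,  0.00120635, -0.00121276,  0.00109331,
        0.00137893]), 'joint_torque': array([ 2.79445601e-03, -3.39850688e+01,  3.20936108e+01,  1.58794248e-02,
       -1.19394917e-04,  5.99388443e-06]), 'position': array([ 0.20369898, -0.48326561,  0.2302167 ]), 'eef_rot': array([-3.07723080e+00, -6.21896528e-01,  2.60862087e-04]), 'ft_force': array([-0.55380672, -0.45286981,  0.64251641]), 'moment': array([-0.04254501, -0.03760705,  0.01562847]), 'grip_width': 1.0039081877705114} 0.0187
```

View pics/side0.png

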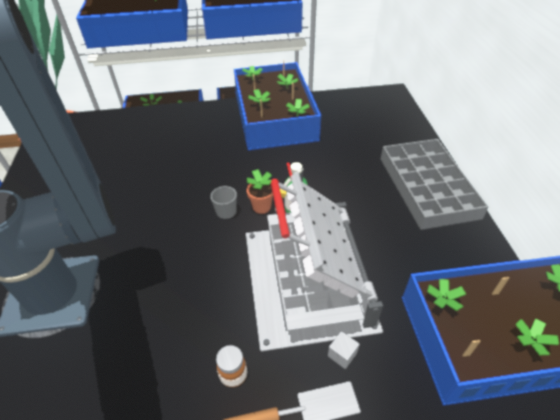

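View pics/top0.png

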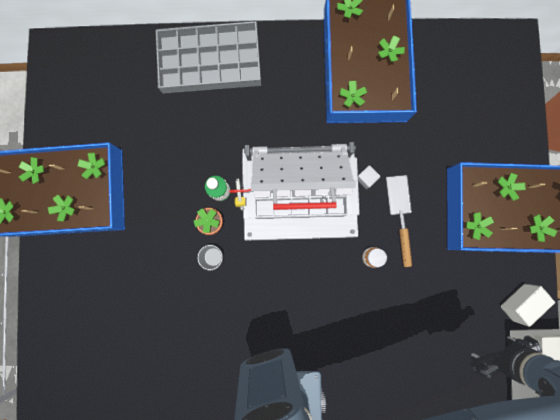

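The side view shows the press near (310,270), handle red bar (275,182)-(285,233). In the top view, base plate corners are about (244,150), (356,150), (245,240), (357,237), the handle is at (275..337,206), and the yellow marker is near (240,202).

Run:
```python
import cv2
a=cv2.imread("pics/top0.png")[135:250,190:370]; cv2.imwrite("pics/topc.png",cv2.resize(a,None,fx=4.4,fy=4.4,interpolation=cv2.INTER_CUBIC))
a=cv2.imread("pics/side0.png")[150:350,200:400]; cv2.imwrite("pics/sidec.png",cv2.resize(a,(600,600),interpolation=cv2.INTER_CUBIC))
```

```text
(no output)
```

View pics/topc.png

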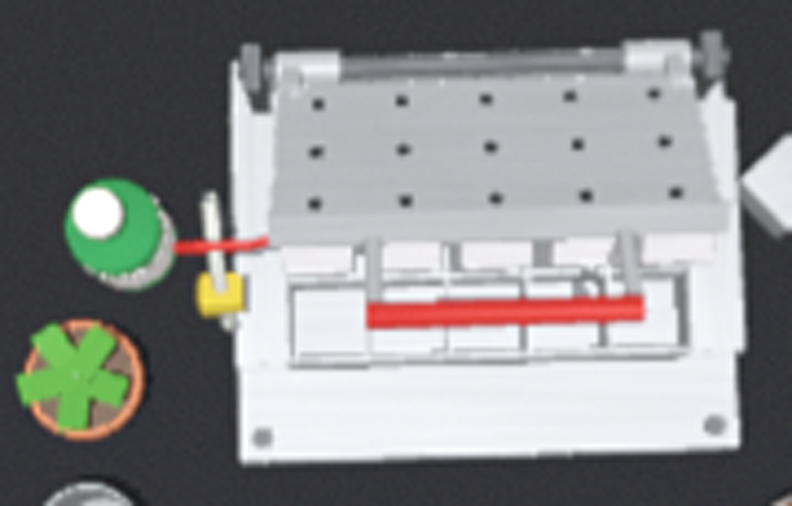

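View pics/sidec.png

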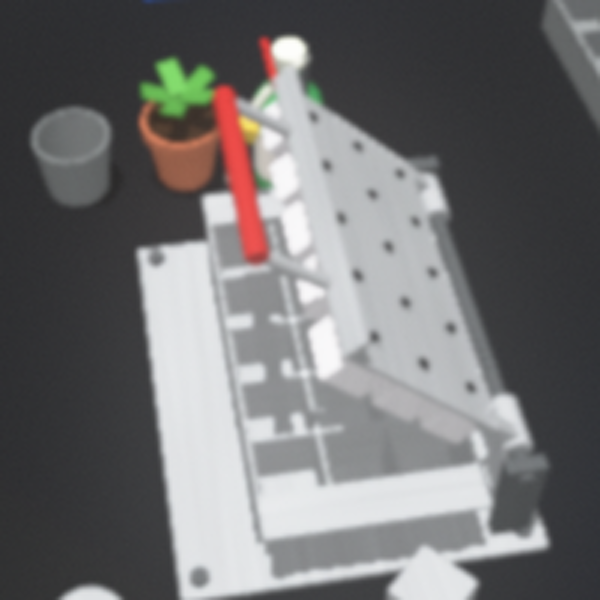

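The top crop shows the front base corners at (241,462) and (739,445), the handle ends at (367,315) and (643,308), and the marker at (220,293). The side crop has base corners (138,250), (183,598) and (548,545), handle ends (224,90) and (257,255), and a partly hidden marker.

```bash
cat > h.py <<'E'
import numpy as np, cv2
from scipy.optimize import least_squares
from scipy.spatial.transform import Rotation as R
def cal(c): return {k:np.array(c[k]) for k in c if k!="pixels"}
def proj(c,P):
    P=np.atleast_2d(P).astype(float)
    K=np.array([[c["fx"],0,c["cx"]],[0,c["fy"],c["cy"]],[0,0,1.]],float)
    return cv2.projectPoints(P,c["rvec"].astype(float),c["tvec"].astype(float),K,np.array([float(c["k1"]),0,0,0]))[0][:,0]
def W(p,L):
    L=np.atleast_2d(L); co,s=np.cos(p[2]),np.sin(p[2])
    return np.c_[p[0]+co*L[:,0]-s*L[:,1],p[1]+s*L[:,0]+co*L[:,1],L[:,2]]
def arc(r,ang,y): s=.8-ang; return [.11-r*np.cos(s),y,.085+r*np.sin(s)]
E
python3 - <<'E'
from h import *
from cell import arm
import json
C={n:cal(arm.read_camera(n)) for n in("top","side")}
tc=lambda u:(np.array(u)+.5)/4.4-.5+[190,135]
sc=lambda u:(np.array(u)+.5)/3-.5+[200,150]
zp=.006
hl,hr=arc(.25,0,.075),arc(.25,0,-.075)
obs=[("top",[-.135,.165,zp],tc((241,462))),("top",[-.135,-.165,zp],tc((739,445))),
("top",hl,tc((367,315))),("top",hr,tc((643,308))),
("side",[-.135,.165,zp],sc((138,250))),("side",[-.135,-.165,zp],sc((183,598))),("side",[.135,-.165,zp],sc((548,545))),
("side",hl,sc((224,92))),("side",hr,sc((257,253)))]
f=lambda p:np.concatenate([proj(C[n],W(p,L))[0]-u for n,L,u in obs])
r=least_squares(f,[.55,0,0],loss="soft_l1"); p=r.x
print("press",p,np.degrees(p[2])); print(f(p).reshape(-1,2).round(1))
for m in np.arange(.28,.57,.04):
    M=W(p,arc(.17,m,.162)); print(round(m,2),(proj(C["top"],M)[0]-[189.5,134.5])*4.4-.5,(proj(C["side"],M)[0]-[199.5,149.5])*3-.5)
print("handle",W(p,arc(.25,0,0)),W(p,arc(.25,.8,0)))
np.save("p.npy",p)
E
```

```text
press [ 0.61168171 -0.04475092  0.01610379] 0.92267945315097
[[-0.3 -0.3]
 [-0.1  0.3]
 [-0.6  0.2]
 [ 0.4 -0.1]
 [ 0.  -1. ]
 [-0.4  0.4]
 [ 0.6 -0.6]
 [-0.3  0.2]
 [ 0.2  1.4]]
0.28 [217.60715491 288.92635883] [244.22493286 102.73020211]
0.32 [218.68250667 295.47881035] [240.31913853 108.61796924]
0.36 [219.75875024 301.58128576] [236.74409925 114.53594635]
0.4 [220.83374219 307.22852684] [233.50256646 120.47241559]
0.44 [221.90540412 312.41651457] [230.59646076 126.41589251]
0.48 [222.97172701 317.14242437] [228.02689906 132.35515348]
0.52 [224.03077487 321.40457762] [225.79422415 138.27926028]
0.56 [225.0806877  325.20239016] [223.8980364  144.17758191]
handle [[ 0.54751336 -0.04578437  0.26433902]] [[ 0.47169987 -0.04700536  0.085     ]]
```

{"op": "send_rows", "data": {"rows": [[[0.78, 0.99, 0.4], [0, 0, 0.62], 50], [[0.78, 0.99, 0.4], [0, 0, 0.62], 50], [[0.78, 0.99, 0.4], [0, 0, 0.62], 50], [[0.78, 0.99, 0.4], [0, 0, 0.62], 50], [[0.78, 0.99, 0.4], [0, 0, 0.62], 50]], "force": 60}}

```text
clock: 0.7
position: [0.2823, -0.3839, 0.2714]
eef_rot: [-2.966, -1.035, -0.0]
ft_force: [-0.1, -0.3, 0.5]
grip_width: 0.585
```

{"op": "send_rows", "data": {"rows": [[[0.78, 0.99, 0.4], [0, 0, 0.62], 50], [[0.78, 0.99, 0.4], [0, 0, 0.62], 50], [[0.78, 0.99, 0.4], [0, 0, 0.62], 50], [[0.78, 0.99, 0.4], [0, 0, 0.62], 50], [[0.78, 0.99, 0.4], [0, 0, 0.62], 50]]}}

```text
clock: 1.2
position: [0.3603, -0.2848, 0.3114]
eef_rot: [-2.799, -1.425, 0.0]
ft_force: [-0.5, -0.3, 0.6]
grip_width: 0.586
```

{"op": "send_rows", "data": {"rows": [[[0.78, 0.99, 0.2], [0, 0, 0.62], 50], [[0.78, 0.99, 0], [0, 0, 0.62], 50], [[0.78, 0.99, 0], [0, 0, 0.62], 50], [[0.78, 0.99, 0], [0, 0, 0.62], 50], [[0.78, 0.99, 0], [0, 0, 0.62], 50]]}}

```text
clock: 1.7
position: [0.4383, -0.1859, 0.3151]
eef_rot: [-2.581, -1.79, 0.0]
ft_force: [0.1, 0.5, -0.7]
grip_width: 0.587
```

{"op": "send_rows", "data": {"rows": [[[0.78, 0.99, 0], [0, 0, 0.62], 50], [[0.78, 0.99, 0], [0, 0, 0.62], 50], [[0.78, 0.99, 0], [0, 0, 0.62], 50], [[0.78, 0.99, 0], [0, 0, 0.62], 50], [[0, 0, 0], [0, 0, 0], 50]]}}

```text
clock: 2.2
position: [0.5014, -0.1055, 0.3145]
eef_rot: [-2.37, -2.06, -0.001]
ft_force: [-0.3, -0.8, -1.7]
grip_width: 0.585
```

{"op": "send_rows", "data": {"rows": [[[0.58, 0.74, 0], [0, 0, 0.45], 50], [[0.58, 0.74, 0], [0, 0, 0.45], 50], [[0.58, 0.74, 0], [0, 0, 0.45], 50], [[0.58, 0.74, 0], [0, 0, 0.45], 50], [[0, 0, 0], [0, 0, 0], 50]]}}

```text
clock: 2.7
position: [0.5471, -0.0476, 0.3146]
eef_rot: [-2.205, -2.237, 0.0]
ft_force: [-0.3, 0.0, -0.4]
grip_width: 0.589
```

Run:
```python
from cell import arm
import cv2,numpy as np
s=arm.read_state(); print(s["position"],s["eef_rot"],s["joints"])
a=arm.read_camera("side")["pixels"][100:350,180:400]; b=arm.read_camera("top")["pixels"][120:280,190:370]
cv2.imwrite("pics/2.png",np.hstack([cv2.resize(a,(396,450)),cv2.resize(b,(400,450*400//506*0+450))]))
```

```text
[ 0.54710913 -0.0476026   0.31460036] [-2.20459523e+00 -2.23682907e+00  4.79375111e-04] [-2.09058056e-01  1.54394087e-01  3.82203704e-01  1.79956959e+00
  2.54037407e-04  1.34722331e+00]
```

View pics/2.png

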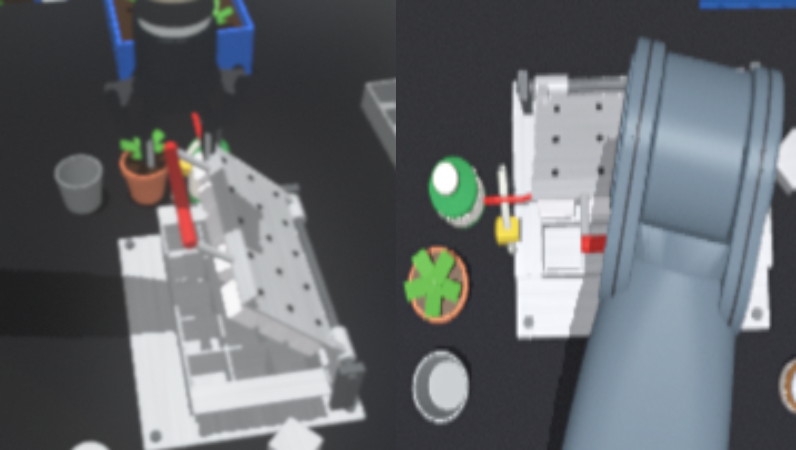

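The side view shows the open fingers above and on either side of the red bar. The top view shows the marker (508,230) and pointer pin clear of the arm. I'm going down to grip.

{"op": "send_rows", "data": {"rows": [[[0, 0.05, -0.9], [0, 0, 0], 50], [[0, 0.05, -0.9], [0, 0, 0], 50], [[0, 0, -0.9], [0, 0, 0], 50], [[0, 0, -0.8], [0, 0, 0], 50], [[0, 0, 0], [0, 0, 0], 50]]}}

```text
clock: 3.3
position: [0.5446, -0.0473, 0.2426]
eef_rot: [-2.206, -2.231, 0.005]
ft_force: [-0.3, -0.1, 0.8]
grip_width: 0.585
```

{"op": "send_rows", "data": {"rows": [[[0, 0, 0], [0, 0, 0], 8], [[0, 0, 0], [0, 0, 0], 8], [[0, 0, 0], [0, 0, 0], 8], [[0, 0, 0], [0, 0, 0], 8], [[0, 0, 0], [0, 0, 0], 8]], "force": 60}}

```text
clock: 3.8
position: [0.5477, -0.0469, 0.2469]
eef_rot: [2.205, 2.233, 0.002]
ft_force: [1.5, -1.6, 2.6]
grip_width: 0.167
```

```bash
cat >> h.py <<'E'
def plan(p,tcp,th):  # tcp positions for presser rotation by each of cumulative th (rad, + = down), shares per 5-row segment
    ax=np.array([-np.sin(p[2]),np.cos(p[2]),0]); H=W(p,[.11,0,.085])[0]
    P=[H+R.from_rotvec(-t*ax).apply(np.array(tcp)-H) for t in th]
    return np.array(P)
E
python3 - <<'E'
from h import *
p=np.load("p.npy"); th=np.linspace(0,.8,6)
P=plan(p,[.5477,-.0469,.2450],th); print(P.round(4)); print((np.diff(P,axis=0)/.02/5).round(3)); print(np.degrees(.16)/5/5)
from cell import arm; print(arm.read_state()["position"],arm.read_state()["ft_force"])
E
```

```text
[[ 0.5477 -0.0469  0.245 ]
 [ 0.5244 -0.0473  0.2152]
 [ 0.5062 -0.0476  0.1821]
 [ 0.4935 -0.0478  0.1466]
 [ 0.4866 -0.0479  0.1094]
 [ 0.4857 -0.0479  0.0716]]
[[-0.233 -0.004 -0.298]
 [-0.182 -0.003 -0.331]
 [-0.127 -0.002 -0.356]
 [-0.069 -0.001 -0.371]
 [-0.009 -0.    -0.378]]
0.36669298888372687
[ 0.54772768 -0.04693439  0.24692707] [ 1.46818954 -1.56466948  2.55259188]
```

{"op": "send_rows", "data": {"rows": [[[-0.233, 0, -0.3], [0.006, -0.367, 0], 8], [[-0.233, 0, -0.3], [0.006, -0.367, 0], 8], [[-0.233, 0, -0.3], [0.006, -0.367, 0], 8], [[-0.233, 0, -0.3], [0.006, -0.367, 0], 8], [[-0.233, 0, -0.3], [0.006, -0.367, 0], 8]]}}

```text
clock: 4.3
position: [0.5244, -0.0473, 0.2173]
eef_rot: [2.121, 2.148, 0.176]
ft_force: [3.6, -2.4, 4.0]
grip_width: 0.161
```

Run:
```python
from cell import arm
import cv2,numpy as np
s=arm.read_state(); print(s["position"],s["eef_rot"],s["ft_force"],s["moment"])
a=arm.read_camera("side")["pixels"][100:300,180:400]; b=arm.read_camera("top")["pixels"][135:285,190:370]
cv2.imwrite("pics/3.png",np.hstack([cv2.resize(a,(440,400)),cv2.resize(b,(360,400))]))
```

```text
[ 0.52436149 -0.04733305  0.21727999] [2.12089585 2.14818278 0.17597719] [ 3.57714069 -2.42912726  3.97842524] [-0.41232181 -0.29453603 -0.13126408]
```

View pics/3.png

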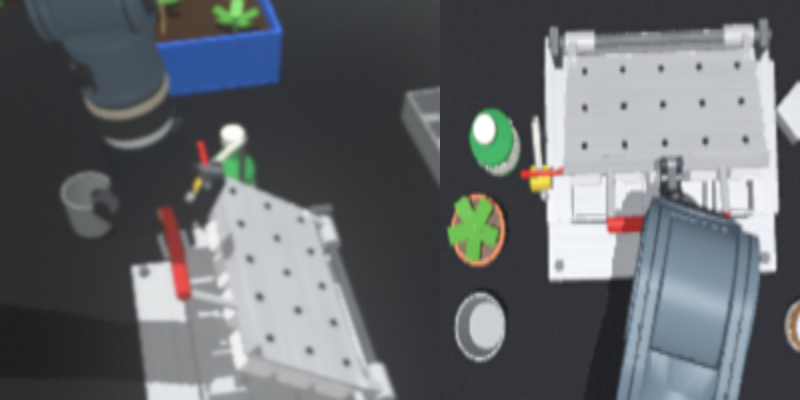

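The presser follows the gripper: the bar is lower in both views, and the pin at (545,173) is now just above the marker at (540,180). I'm continuing down the arc.

{"op": "send_rows", "data": {"rows": [[[-0.182, 0, -0.331], [0.006, -0.367, 0], 8], [[-0.182, 0, -0.331], [0.006, -0.367, 0], 8], [[-0.182, 0, -0.331], [0.006, -0.367, 0], 8], [[-0.182, 0, -0.331], [0.006, -0.367, 0], 8], [[-0.182, 0, -0.331], [0.006, -0.367, 0], 8]]}}

```text
clock: 4.9
position: [0.5062, -0.0476, 0.1849]
eef_rot: [2.033, 2.059, 0.335]
ft_force: [0.4, -3.7, 6.7]
grip_width: 0.166
```

{"op": "send_rows", "data": {"rows": [[[-0.127, 0, -0.356], [0.006, -0.367, 0], 8], [[-0.127, 0, -0.356], [0.006, -0.367, 0], 8], [[-0.127, 0, -0.356], [0.006, -0.367, 0], 8], [[-0.127, 0, -0.356], [0.006, -0.367, 0], 8], [[-0.127, 0, -0.356], [0.006, -0.367, 0], 8]]}}

```text
clock: 5.4
position: [0.4933, -0.0478, 0.1497]
eef_rot: [1.939, 1.963, 0.483]
ft_force: [-4.2, -4.0, 9.2]
grip_width: 0.162
```

{"op": "send_rows", "data": {"rows": [[[-0.069, 0, -0.371], [0.006, -0.367, 0], 8], [[-0.069, 0, -0.371], [0.006, -0.367, 0], 8], [[-0.069, 0, -0.371], [0.006, -0.367, 0], 8], [[-0.069, 0, -0.371], [0.006, -0.367, 0], 8], [[-0.069, 0, -0.371], [0.006, -0.367, 0], 8]]}}

```text
clock: 5.9
position: [0.4859, -0.0479, 0.1122]
eef_rot: [1.842, 1.864, 0.619]
ft_force: [-8.0, -3.9, 9.1]
grip_width: 0.169
```

{"op": "send_rows", "data": {"rows": [[[-0.009, 0, -0.378], [0.006, -0.367, 0], 8], [[-0.009, 0, -0.378], [0.006, -0.367, 0], 8], [[-0.009, 0, -0.378], [0.006, -0.367, 0], 8], [[-0.009, 0, -0.378], [0.006, -0.367, 0], 8], [[0, 0, 0], [0, 0, 0], 8]]}}

```text
clock: 6.4
position: [0.4843, -0.0479, 0.0797]
eef_rot: [1.763, 1.782, 0.72]
ft_force: [-12.9, -3.3, 11.1]
grip_width: 0.167
```

Run:
```python
from cell import arm
import cv2,numpy as np
s=arm.read_state(); print(s["position"],s["eef_rot"],s["ft_force"],s["moment"],s["joints"])
a=arm.read_camera("side")["pixels"][120:320,180:400]; b=arm.read_camera("top")["pixels"][135:285,190:370]
cv2.imwrite("pics/4.png",np.hstack([cv2.resize(a,(440,400)),cv2.resize(b,(360,400))]))
```

```text
[ 0.48426969 -0.04792083  0.07967824] [1.76322269 1.78176705 0.72006916] [-12.89071045  -3.29809475  11.07851358] [-0.53183382  1.44115906 -0.41635931] [-0.43752831 -0.94365326 -1.10758191  0.69039554  0.30565438  1.23801159]
```

View pics/4.png

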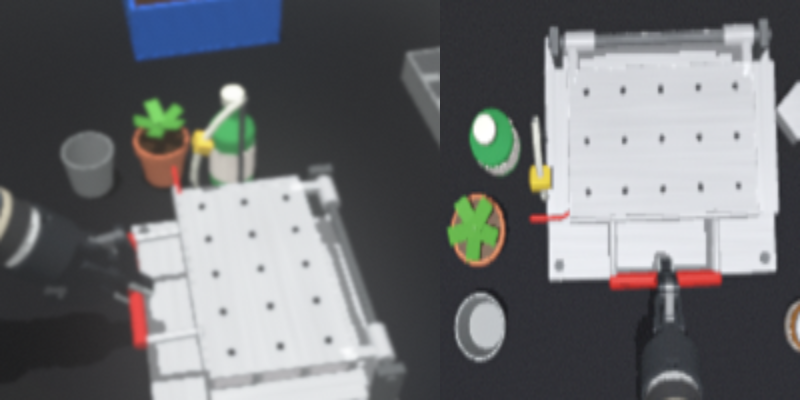

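The presser is nearly level and the marker at (540,178) hasn't moved. Joints 2 and 3 are close to their limits, so I'll ease the tilt back a little while finishing the stroke.

{"op": "send_rows", "data": {"rows": [[[-0.06, 0, -0.16], [-0.008, 0.5, 0], 8], [[-0.06, 0, -0.17], [-0.008, 0.5, 0], 8], [[-0.06, 0, -0.17], [-0.008, 0.5, 0], 8], [[0, 0, 0], [0, 0, 0], 8]]}}

```text
clock: 6.9
position: [0.483, -0.0479, 0.0736]
eef_rot: [1.843, 1.867, 0.617]
ft_force: [-8.9, -4.3, 10.5]
grip_width: 0.163
```

```bash
cat >> h.py <<'E'
def st(s):
    p=np.load("p.npy"); ap=R.from_rotvec(s["eef_rot"]).as_matrix()[:,2]; g=s["position"]-.0187*ap
    H=W(p,[.11,0,.085])[0]; d=g-H; l=np.array([np.cos(p[2])*d[0]+np.sin(p[2])*d[1],d[2]])
    print("clock",s["clock"],"tcp",s["position"].round(4),"tilt",np.arcsin(ap[0]).round(3),"bar",g.round(4),"r",np.hypot(*l).round(4),"angle",(.8-np.arctan2(l[1],-l[0])).round(4),"F",s["ft_force"].round(1),"M",s["moment"].round(2),"q",s["joints"].round(3),"gw",round(s["grip_width"],3))
E
python3 -c "
from h import *
from cell import arm
st(arm.read_state())"
```

```text
clock 6.9 tcp [ 0.483  -0.0479  0.0736] tilt 0.64 bar [ 0.4719 -0.048   0.0886] r 0.2499 angle 0.7857 F [-8.9 -4.3 10.5] M [-0.54  0.52 -0.35] q [-0.393 -0.771 -0.98   0.763  0.237  1.238] gw 0.163
```

{"op": "send_rows", "data": {"rows": [[[-0.03, 0, -0.1], [0, 0, 0], 8], [[-0.03, 0, -0.1], [0, 0, 0], 8], [[0, 0, 0], [0, 0, 0], 8]]}}

```text
clock: 7.2
position: [0.4831, -0.0479, 0.071]
eef_rot: [1.839, 1.864, 0.622]
ft_force: [-5.1, -3.5, 11.0]
grip_width: 0.163
```

```bash
python3 -c "
from h import *
from cell import arm
st(arm.read_state())"
```

```text
clock 7.2 tcp [ 0.4831 -0.0479  0.071 ] tilt 0.645 bar [ 0.4719 -0.0481  0.086 ] r 0.2499 angle 0.7961 F [-5.1 -3.5 11. ] M [-0.36 -0.1  -0.21] q [-0.395 -0.777 -0.99   0.752  0.24   1.237] gw 0.163
```

{"op": "send_rows", "data": {"rows": [[[0, 0, -0.1], [0, 0, 0], 8], [[0, 0, 0], [0, 0, 0], 8]]}}

```text
clock: 7.4
position: [0.4831, -0.0479, 0.07]
eef_rot: [1.839, 1.864, 0.622]
ft_force: [-12.2, -1.5, 16.3]
grip_width: 0.161
```

{"op": "send_rows", "data": {"rows": [[[0, 0, -0.1], [0, 0, 0], 8], [[0, 0, 0], [0, 0, 0], 8]]}}

```text
clock: 7.6
position: [0.4832, -0.0479, 0.0696]
eef_rot: [1.838, 1.864, 0.622]
ft_force: [-23.7, -1.7, 26.2]
grip_width: 0.164
```

```bash
python3 -c "
from h import *
from cell import arm
st(arm.read_state())"
```

```text
clock 7.6 tcp [ 0.4832 -0.0479  0.0696] tilt 0.646 bar [ 0.472  -0.048   0.0845] r 0.2497 angle 0.8019 F [-23.7  -1.7  26.2] M [-0.04  1.11 -0.01] q [-0.395 -0.776 -0.993  0.748  0.24   1.237] gw 0.164
```

The hard stop is reached: Fz went from 11 to 26 N, the TCP stalled, and the angle from the arm reads 0.80. Next I'll measure the marker in both views while it's clear.

Run:
```python
from h import *
from cell import arm
p=np.load("p.npy"); out=[]
for n,(x,y,w,h) in {"side":(255,150,60,75),"top":(225,175,60,75)}.items():
    c=arm.read_camera(n); I=c["pixels"]
    b=I[y:y+h,x:x+w]; out.append(cv2.resize(b,(400,500),interpolation=cv2.INTER_CUBIC))
    hsv=cv2.cvtColor(b,cv2.COLOR_BGR2HSV); m=cv2.inRange(hsv,(20,110,90),(35,255,255)); v,u=np.nonzero(m)
    print(n,"yellow",len(u),u.mean()+x,v.mean()+y,"box",u.min()+x,u.max()+x,v.min()+y,v.max()+y)
    cc=cal(c)
    for a in(.24,.28,.32,.36,.40,.44): 
        bx=[arc(r,a+d,yy) for r in(.158,.17) for d in(-.047,.047) for yy in(.149,.175)]
        q=proj(cc,W(p,bx)); print(a,proj(cc,W(p,arc(.17,a,.162)))[0].round(1),q.min(0).round(1),q.max(0).round(1))
    print("ptr at home",proj(cc,W(p,arc(.17,.8,.162)))[0])
cv2.imwrite("pics/5.png",np.hstack(out))
```

```text
side yellow 92 280.0978260869565 191.30434782608694 box 275 286 185 197
0.24 [282.5 182. ] [280.  176.1] [289.3 189.2]
0.28 [281.1 183.9] [278.8 178. ] [287.8 191. ]
0.32 [279.8 185.9] [277.6 179.9] [286.5 192.9]
0.36 [278.6 187.8] [276.6 181.9] [285.2 194.7]
0.4 [277.5 189.8] [275.6 183.9] [284.1 196.5]
0.44 [276.5 191.8] [274.8 185.8] [283.  198.4]
ptr at home [272.82662584 209.15787057]
top yellow 79 239.0253164556962 201.86075949367088 box 234 244 197 206
0.24 [238.8 198.7] [233.4 193. ] [244.3 200.7]
0.28 [239.1 200.3] [233.7 194.6] [244.5 202.2]
0.32 [239.3 201.8] [234.  196.1] [244.7 203.5]
0.36 [239.6 203.2] [234.2 197.5] [244.9 204.8]
0.4 [239.8 204.4] [234.5 198.8] [245.1 206. ]
0.44 [240.  205.6] [234.8 200.1] [245.3 207. ]
ptr at home [242.13505019 211.50668672]
```

View pics/5.png

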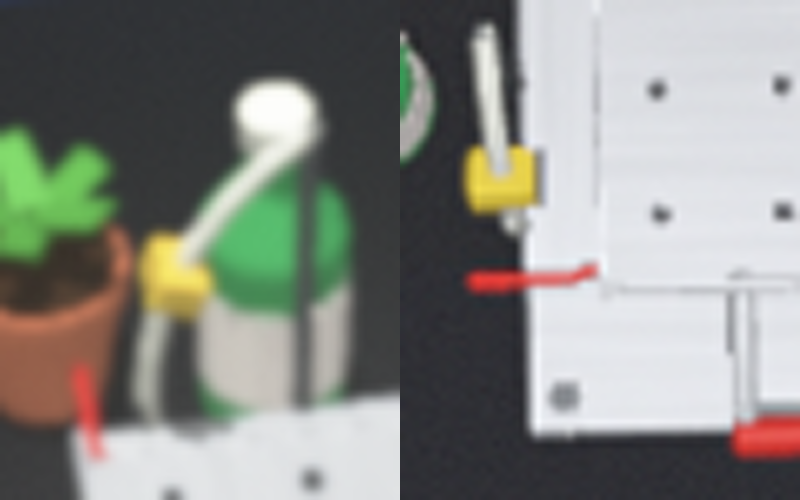

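Marker box in the crops: side (140–212, 232–320), top (465–542, 147–213). Pin tip: side (82,366), top (468,283). The pin sits about 10 mm farther out than the modelled 170 mm, so I'll triangulate both and compare angles about the hinge.

```bash
cat >> h.py <<'E'
def tri(C,us,ut):
    f=lambda X:np.r_[proj(C["side"],X)[0]-us,proj(C["top"],X)[0]-ut]
    r=least_squares(f,[.6,.1,.15]); return r.x,f(r.x)
def loc(p,X):
    d=np.array(X)-[p[0],p[1],0]; co,s=np.cos(p[2]),np.sin(p[2]); l=np.array([co*d[0]+s*d[1],-s*d[0]+co*d[1],d[2]])
    return l, np.hypot(.11-l[0],l[2]-.085), .8-np.arctan2(l[2]-.085,.11-l[0])
E
python3 - <<'E'
from h import *
from cell import arm
import pickle
C={n:cal(arm.read_camera(n)) for n in("top","side")}; pickle.dump(C,open("C.pkl","wb")); p=np.load("p.npy")
s=lambda u:(np.array(u)+.5)/6.667-.5+[255,150]
t=lambda u:(np.array(u)+.5)/6.667-.5+[225-60,175]
for nm,a,b in(("pin tip",(82,366),(468,283)),("block",(176,276),(503,180)),("block-top-face ctr",(190,252),(503,168))):
    X,e=tri(C,s(a),t(b)); l,r,an=loc(p,X); print(nm,X.round(4),"local",l.round(4),"r",r.round(4),"ang",an.round(3),"err",e.round(1))
E
```

```text
pin tip [0.5353 0.1369 0.0829] local [-0.0735  0.1828  0.0829] r 0.1835 ang 0.811 err [-0.3  0.1 -0.  -0.4]
block [0.5707 0.1163 0.1462] local [-0.0384  0.1617  0.1462] r 0.1605 ang 0.409 err [-0.1  0.   0.  -0.1]
block-top-face ctr [0.5751 0.1151 0.1587] local [-0.034   0.1605  0.1587] r 0.1618 ang 0.327 err [-0.4  0.1  0.  -0.4]
```

Run:
```python
from h import *
import pickle
C=pickle.load(open("C.pkl","rb")); p=np.load("p.npy")
o=np.array([275.6,184.4,286.4,197.6,234.3,196.6,245.6,206.5])
def f(v):
    bx=[arc(r,v[0]+d,y+v[2]) for r in(v[1],.17) for d in(-.047,.047) for y in(.149,.175)]
    return np.r_[tuple(np.r_[q.min(0),q.max(0)] for q in(proj(C[n],W(p,bx)) for n in("side","top")))]-o
r=least_squares(f,[.38,.155,0],x_scale=[.1,.01,.01]); print(r.x,r.fun.round(2))
```

```text
[ 4.11487087e-01  1.50560617e-01 -2.31969813e-04] [-0.22  0.08  0.15 -0.09  0.38  0.15 -0.37 -0.23]
```

The marker is at about 0.41 rad, with box-fit residuals under 0.4 px. I'm planning the slow return, 0.80 → 0.41 over 5 s.

Run:
```python
from h import *
p=np.load("p.npy"); th=-np.linspace(0,.39,11)
P=plan(p,[.4832,-.0479,.0695],th); print(P[-1].round(4)); print((np.diff(P,axis=0)/.02/5).round(4)); print(np.degrees(.039)/5/5)
```

```text
[ 0.4952 -0.0477  0.1613]
[[-0.0042 -0.0001  0.0931]
 [-0.0006 -0.      0.0932]
 [ 0.003   0.      0.0932]
 [ 0.0067  0.0001  0.093 ]
 [ 0.0103  0.0002  0.0926]
 [ 0.0139  0.0002  0.0922]
 [ 0.0175  0.0003  0.0916]
 [ 0.021   0.0003  0.0908]
 [ 0.0246  0.0004  0.0899]
 [ 0.028   0.0005  0.0889]]
0.08938141604040842
```

{"op": "send_rows", "data": {"rows": [[[-0.004, 0, 0.093], [-0.0014, 0.089, 0], 8], [[-0.004, 0, 0.093], [-0.0014, 0.089, 0], 8], [[-0.004, 0, 0.093], [-0.0014, 0.089, 0], 8], [[-0.004, 0, 0.093], [-0.0014, 0.089, 0], 8], [[-0.004, 0, 0.093], [-0.0014, 0.089, 0], 8]]}}

```text
clock: 8.3
position: [0.4826, -0.0479, 0.0765]
eef_rot: [1.864, 1.889, 0.589]
ft_force: [-6.0, -3.0, 12.6]
grip_width: 0.171
```

{"op": "send_rows", "data": {"rows": [[[-0.001, 0, 0.093], [-0.0014, 0.089, 0], 8], [[-0.001, 0, 0.093], [-0.0014, 0.089, 0], 8], [[-0.001, 0, 0.093], [-0.0014, 0.089, 0], 8], [[-0.001, 0, 0.093], [-0.0014, 0.089, 0], 8], [[-0.001, 0, 0.093], [-0.0014, 0.089, 0], 8]]}}

```text
clock: 8.8
position: [0.4825, -0.0479, 0.0857]
eef_rot: [1.888, 1.913, 0.556]
ft_force: [-6.5, -2.7, 11.8]
grip_width: 0.162
```

{"op": "send_rows", "data": {"rows": [[[0.003, 0, 0.093], [-0.0014, 0.089, 0], 8], [[0.003, 0, 0.093], [-0.0014, 0.089, 0], 8], [[0.003, 0, 0.093], [-0.0014, 0.089, 0], 8], [[0.003, 0, 0.093], [-0.0014, 0.089, 0], 8], [[0.003, 0, 0.093], [-0.0014, 0.089, 0], 8]]}}

```text
clock: 9.3
position: [0.4826, -0.0479, 0.0948]
eef_rot: [1.912, 1.937, 0.522]
ft_force: [-6.5, -3.0, 11.2]
grip_width: 0.165
```

{"op": "send_rows", "data": {"rows": [[[0.007, 0, 0.093], [-0.0014, 0.089, 0], 8], [[0.007, 0, 0.093], [-0.0014, 0.089, 0], 8], [[0.007, 0, 0.093], [-0.0014, 0.089, 0], 8], [[0.007, 0, 0.093], [-0.0014, 0.089, 0], 8], [[0.007, 0, 0.093], [-0.0014, 0.089, 0], 8]]}}

```text
clock: 9.8
position: [0.4832, -0.0479, 0.1039]
eef_rot: [1.936, 1.961, 0.487]
ft_force: [-5.9, -3.0, 11.4]
grip_width: 0.167
```

{"op": "send_rows", "data": {"rows": [[[0.01, 0, 0.093], [-0.0014, 0.089, 0], 8], [[0.01, 0, 0.093], [-0.0014, 0.089, 0], 8], [[0.01, 0, 0.093], [-0.0014, 0.089, 0], 8], [[0.01, 0, 0.093], [-0.0014, 0.089, 0], 8], [[0.01, 0, 0.093], [-0.0014, 0.089, 0], 8]]}}

```text
clock: 10.3
position: [0.4841, -0.0479, 0.1131]
eef_rot: [1.959, 1.985, 0.452]
ft_force: [-5.9, -2.9, 12.3]
grip_width: 0.167
```

```bash
python3 -c "
from h import *
from cell import arm
st(arm.read_state())"
```

```text
clock 10.3 tcp [ 0.4841 -0.0479  0.1131] tilt 0.45 bar [ 0.476 -0.048  0.13 ] r 0.2498 angle 0.6191 F [-5.9 -2.9 12.3] M [-0.49 -0.07 -0.16] q [-0.332 -0.556 -0.707  0.993  0.146  1.257] gw 0.167
```

{"op": "send_rows", "data": {"rows": [[[0.014, 0, 0.092], [-0.0014, 0.089, 0], 8], [[0.014, 0, 0.092], [-0.0014, 0.089, 0], 8], [[0.014, 0, 0.092], [-0.0014, 0.089, 0], 8], [[0.014, 0, 0.092], [-0.0014, 0.089, 0], 8], [[0.014, 0, 0.092], [-0.0014, 0.089, 0], 8]]}}

```text
clock: 10.8
position: [0.4853, -0.0479, 0.1221]
eef_rot: [1.983, 2.008, 0.416]
ft_force: [-5.9, -2.7, 11.3]
grip_width: 0.162
```

{"op": "send_rows", "data": {"rows": [[[0.018, 0, 0.092], [-0.0014, 0.089, 0], 8], [[0.018, 0, 0.092], [-0.0014, 0.089, 0], 8], [[0.018, 0, 0.092], [-0.0014, 0.089, 0], 8], [[0.018, 0, 0.092], [-0.0014, 0.089, 0], 8], [[0.018, 0, 0.092], [-0.0014, 0.089, 0], 8]]}}

```text
clock: 11.3
position: [0.4869, -0.0479, 0.1311]
eef_rot: [2.006, 2.032, 0.379]
ft_force: [-6.3, -3.4, 12.3]
grip_width: 0.161
```

{"op": "send_rows", "data": {"rows": [[[0.021, 0, 0.091], [-0.0014, 0.089, 0], 8], [[0.021, 0, 0.091], [-0.0014, 0.089, 0], 8], [[0.021, 0, 0.091], [-0.0014, 0.089, 0], 8], [[0.021, 0, 0.091], [-0.0014, 0.089, 0], 8], [[0.021, 0, 0.091], [-0.0014, 0.089, 0], 8]]}}

```text
clock: 11.8
position: [0.4888, -0.0478, 0.14]
eef_rot: [2.029, 2.054, 0.342]
ft_force: [-5.5, -2.8, 12.1]
grip_width: 0.166
```

{"op": "send_rows", "data": {"rows": [[[0.025, 0, 0.09], [-0.0014, 0.089, 0], 8], [[0.025, 0, 0.09], [-0.0014, 0.089, 0], 8], [[0.025, 0, 0.09], [-0.0014, 0.089, 0], 8], [[0.025, 0, 0.09], [-0.0014, 0.089, 0], 8], [[0.025, 0, 0.09], [-0.0014, 0.089, 0], 8]]}}

```text
clock: 12.3
position: [0.491, -0.0478, 0.1489]
eef_rot: [2.051, 2.077, 0.303]
ft_force: [-5.7, -3.2, 12.0]
grip_width: 0.163
```

{"op": "send_rows", "data": {"rows": [[[0.028, 0, 0.089], [-0.0014, 0.089, 0], 8], [[0.028, 0, 0.089], [-0.0014, 0.089, 0], 8], [[0.028, 0, 0.089], [-0.0014, 0.089, 0], 8], [[0.028, 0, 0.089], [-0.0014, 0.089, 0], 8], [[0, 0, 0], [0, 0, 0], 8]]}}

```text
clock: 12.8
position: [0.4932, -0.0478, 0.1561]
eef_rot: [2.068, 2.095, 0.272]
ft_force: [-6.3, -2.8, 11.5]
grip_width: 0.162
```

Run:
```python
from h import *
from cell import arm
st(arm.read_state()); out=[]
for n,(x,y,w,h) in {"side":(255,150,60,75),"top":(225,175,60,75)}.items():
    b=arm.read_camera(n)["pixels"][y:y+h,x:x+w]; out.append(cv2.resize(b,(400,500),interpolation=cv2.INTER_CUBIC))
cv2.imwrite("pics/6.png",np.hstack(out))
```

```text
clock 12.8 tcp [ 0.4932 -0.0478  0.1561] tilt 0.261 bar [ 0.4883 -0.0478  0.1741] r 0.2498 angle 0.4352 F [-6.3 -2.8 11.5] M [-0.58  0.28 -0.15] q [-0.278 -0.323 -0.411  1.232  0.072  1.289] gw 0.162
```

View pics/6.png

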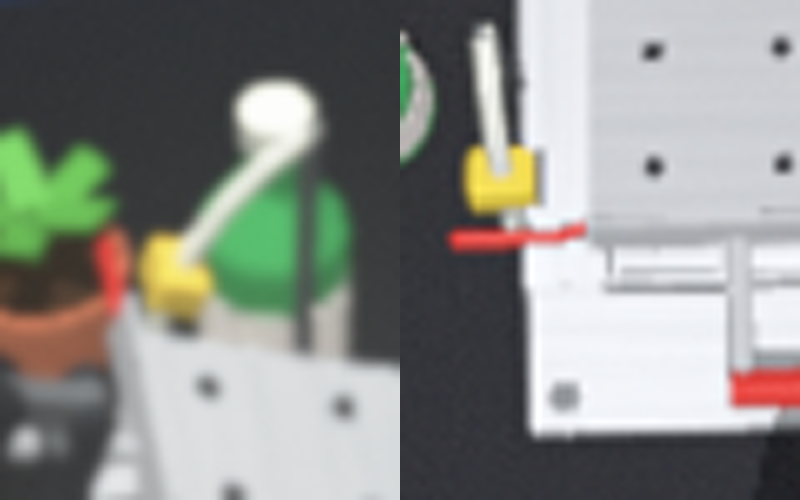

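The pin tip is at side (110,234) and top (452,241), just below and outside the marker. I'll triangulate it as an independent check on the arm's 0.435.

Run:
```python
from h import *
import pickle
C=pickle.load(open("C.pkl","rb")); p=np.load("p.npy")
s=lambda u:(np.array(u)+.5)/6.667-.5+[255,150]
t=lambda u:(np.array(u)+.5)/6.667-.5+[165,175]
for a,b in(((110,234),(452,241)),((110,238),(456,241))):
    X,e=tri(C,s(a),t(b)); l,r,an=loc(p,X); print(X.round(4),l.round(4),r.round(4),an.round(3),e.round(1))
P=plan(p,[.4932,-.0478,.1561],[0,-.026]); print((np.diff(P,axis=0)/.02/5).round(3), np.degrees(.026)/25)
```

```text
[0.5478 0.1359 0.152 ] [-0.061   0.1816  0.152 ] 0.1837 0.426 [-0.6  0.1 -0.  -0.6]
[0.5477 0.1344 0.1515] [-0.0611  0.1801  0.1515] 0.1836 0.429 [-0.5  0.1 -0.  -0.5]
[[0.019 0.    0.059]] 0.05958761069360562
```

{"op": "send_rows", "data": {"rows": [[[0.017, 0, 0.053], [-0.001, 0.053, 0], 8], [[0.017, 0, 0.053], [-0.001, 0.053, 0], 8], [[0.017, 0, 0.053], [-0.001, 0.053, 0], 8], [[0.017, 0, 0.053], [-0.001, 0.053, 0], 8], [[0.017, 0, 0.053], [-0.001, 0.053, 0], 8]]}}

```text
clock: 13.4
position: [0.4947, -0.0478, 0.161]
eef_rot: [2.081, 2.108, 0.249]
ft_force: [-4.7, -2.6, 12.5]
grip_width: 0.161
```

{"op": "send_rows", "data": {"rows": [[[0, 0, 0], [0, 0, 0], 8], [[0, 0, 0], [0, 0, 0], 8], [[0, 0, 0], [0, 0, 0], 8], [[0, 0, 0], [0, 0, 0], 8], [[0, 0, 0], [0, 0, 0], 8]]}}

```text
clock: 13.9
position: [0.4947, -0.0477, 0.1611]
eef_rot: [2.081, 2.107, 0.25]
ft_force: [-5.9, -4.1, 12.3]
grip_width: 0.166
```

Run:
```python
from h import *
from cell import arm
st(arm.read_state()); out=[]
for n,(x,y,w,h) in {"side":(262,170,40,50),"top":(225,185,40,50)}.items():
    b=arm.read_camera(n)["pixels"][y:y+h,x:x+w]; out.append(cv2.resize(b,(400,500),interpolation=cv2.INTER_CUBIC))
cv2.imwrite("pics/7.png",np.hstack(out))
```

```text
clock 13.9 tcp [ 0.4947 -0.0477  0.1611] tilt 0.238 bar [ 0.4903 -0.0478  0.1793] r 0.2498 angle 0.4132 F [-5.9 -4.1 12.3] M [-0.62  0.26 -0.13] q [-0.272 -0.294 -0.374  1.261  0.064  1.293] gw 0.166
```

View pics/7.png

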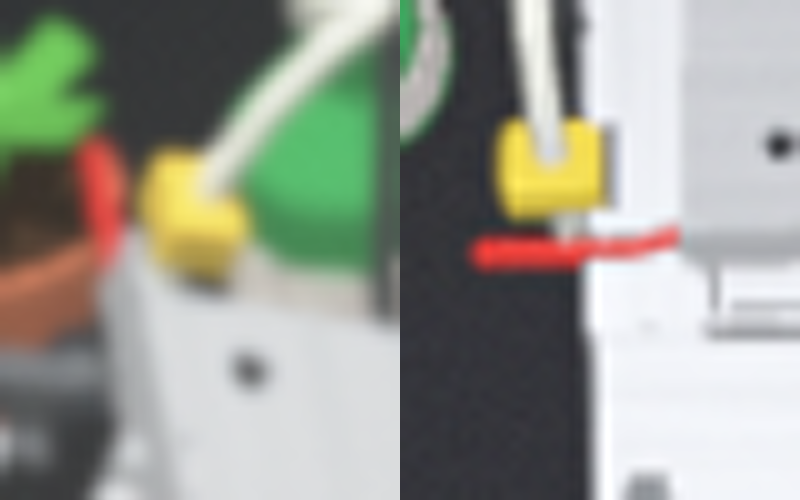

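Steady: the pin tip is at side (93,145) and top (475,253), and the block at side (140–250, 145–282) and top (497–611, 118–221). One last refit of both.

Run:
```python
from h import *
import pickle
C=pickle.load(open("C.pkl","rb")); p=np.load("p.npy")
s=lambda u:(np.array(u)+.5)/10-.5+[262,170]
t=lambda u:(np.array(u)+.5)/10-.5+[185,185]
X,e=tri(C,s((93,145)),t((475,253))); l,r,an=loc(p,X); print("pin",l.round(4),r.round(4),an.round(3),e.round(1))
o=np.r_[s((140,145)),s((250,282)),t((497,118)),t((611,221))]
def f(v):
    bx=[arc(r,v[0]+d,y+v[2]) for r in(v[1],.17) for d in(-.047,.047) for y in(.149,.175)]
    return np.r_[tuple(np.r_[q.min(0),q.max(0)] for q in(proj(C[n],W(p,bx)) for n in("side","top")))]-o
r=least_squares(f,[.38,.155,0],x_scale=[.1,.01,.01]); print(r.x,r.fun.round(2))
# pin as segment, model r=.1835: predicted tip at marker angle
for a in(.38,.40,.42): print(a,[(proj(C[n],W(p,arc(.1835,a,.182)))[0]).round(1) for n in("side","top")],s((93,145)),t((475,253)))
```

```text
pin [-0.0602  0.1823  0.1537] 0.1835 0.416 [-0.1  0.  -0.  -0.1]
[ 4.10910369e-01  1.49991312e-01 -1.09812677e-04] [-0.17  0.37  0.22 -0.27  0.38  0.2  -0.47 -0.4 ]
0.38 [array([271.8, 182.2]), array([231.9, 208.6])] [270.85 184.05] [232.05 209.85]
0.4 [array([271.2, 183.3]), array([232. , 209.2])] [270.85 184.05] [232.05 209.85]
0.42 [array([270.7, 184.3]), array([232.2, 209.9])] [270.85 184.05] [232.05 209.85]
```

```bash
python3 -c "
from h import *
from cell import arm
st(arm.read_state()); print(arm.close_job())"
```

```text
clock 14.0 tcp [ 0.4948 -0.0477  0.1611] tilt 0.238 bar [ 0.4903 -0.0477  0.1793] r 0.2498 angle 0.4131 F [-5.2 -2.8 11.4] M [-0.59  0.27 -0.09] q [-0.272 -0.294 -0.374  1.261  0.064  1.293] gw 0.16
the job is handed in; nothing more can be done
None
```

I pressed the handle fully home, eased it back up over about 6 s without letting go, and handed the job in at 14.0 s with the gripper still holding the bar and the pointer on the marker.

- **Home:** the upward force rose from 11 N to 26 N while the arm stalled, at 0.80 rad by the arm's own position.
- **Final setting:** the arm position gives 0.413 rad and the camera triangulation of the pin gives 0.416, against 0.411 fitted for the marker. That is under 1 mm at the pointer. It held steady for the last half second.
- **Marker:** it refitted at the same place before and after the return (0.411 both times). The other objects looked undisturbed in the views I checked.
- **Disagreements:** the pin sits about 183 mm from the hinge, not the 170 mm given for its reference point, so I compared angles rather than positions. The camera and arm angles differed by up to about 0.01 rad along the way.
- **Joint limits:** joints 2 and 3 came near their lower limits late in the downstroke (-0.944 and -1.108 rad against -0.99 and -1.21). I reduced the tilt there, and no limit was passed in the readings I took.

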